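Open the push-to-open cup cupboard without hitting the milk jug

ROBOT

A 6-joint arm with a two-finger parallel gripper is mounted at the origin on a cart in front of the work surface, level with it; the furniture and walls round the work are solid. World frame = base frame: x ahead of the robot, y to its left, z up, the work surface at z = 0. Lengths are in mm, angles in degrees, forces in N, time in s.
With the tool pointing down it reaches from about 300 to 850 mm from the base axis. Payload 4.2 kg.
Tool frame: the origin (TCP) lies midway between the tips of the shut fingers; the grasp point (between the pads) lies 19 mm behind it (env.grip_point_offset is the distance from the TCP to the grasp point, in mm); z points along the fingers, x is the direction in which the jaws open and shut, and the axes are right-handed (so a half turn about z gives the same grasp; the last joint's range is limited). The gripper opens to 91 mm and grips with 3 to 60 N. Pads are 32 mm wide; open, the fingers measure 118 mm over their backs; the gripper's body (76 mm by 178 mm) begins 60 mm behind the grasp point.
Start: joints at [75.573, 18.312, 89.639, -0, 72.044, -1.146], TCP at [132.096, 559.637, 213.976] pointing down, gripper open.
Joint ranges: [-177.97, 177.97], [-48.28, 115.42], [12.27, 149.76], [-77.06, 257.06], [2.81, 150.46], [-146.56, 146.56]. Speed limits (degrees/s): [147.25, 147.25, 180, 180, 180, 180].

INTERFACE

Orientations are given as [roll, pitch, yaw] about the fixed x, y, z axes, in that order (R = Rz(yaw) Ry(pitch) Rx(roll)).
In Python, from workcell import env gives the robot as it stands.
- The arm moves only by the shell command python3 -m pendant 'ROWS' [FORCE]. ROWS is JSON, a list of rows, each an object with "xyz": the shift along the tool's x, y, z in m, a list of three; "roll": the turn about the tool's z in degrees; "jaw": the closure, from 0 (fully open) to 1 (shut). A call has exactly 8 rows; each row is the pose to reach, as a shift and turn from the pose commanded when the call began, along the tool's axes at that moment; what a row does not reach only later rows make up. A row lasts 1/8 s, in which the tool goes at most 62.5 mm and 10.7 degrees, less where a joint would pass 70% of its speed; a pose out of reach is approached as far as the arm can. A call with a gripper value outside its range is refused whole. The fingers move at their own pace and stop on an object; FORCE is the grip in N (left out, the last holds). Time passes only in rows, so rows that repeat a pose let the fingers close, or fill a call up. It gives the time, the measured TCP pose, the force and the opening at its end, in the units of the state.
- env.state(): the state, without advancing time (a new reading comes with each control period).
- env.grab_frame(name): name is "scene" or "top"; returns (picture, depth): 420x560x3 uint8, blue, green, red; 420x560 float32, mm along the optical axis (not along the pixel's ray), 0 where there is no reading.
- env.camera_params(name): a dict with "camera_matrix" (3x3 intrinsics, pixels), "cam_to_world" (4x4, takes a point from camera to world coordinates). Camera axes: x right, y up, looking along -z (the intrinsics and any distortion apply to the point x, -y, -z); pixel columns grow to the right and rows downward; lengths in mm; the calibration is good to about 2 mm. A picture is of the moment at which its call begins. camera_params takes no time and is no camera call.
- env.job_done(): hands the job in, once; it reports no verdict.
The state is a dict: "time_s": time; "qpos": joint angles; "qvel": joint speeds; "effort": joint torques, N m; "ee_pos": TCP position; "ee_rot": TCP orientation; "force": force on the tool from outside, world axes, zero at the start; "torque": the same for the moment, N m; "gripper_width": finger opening in mm.
Only numpy, scipy, OpenCV 4.12 (cv2) and the standard library are available. Lean on these libraries where they do the work, as an engineer would, in place of code of your own. Each camera call takes 0.05 s, during which the arm holds its last target. There are 200 camera calls.

TASK

Open the handleless, push-to-open cup cupboard with the green door, pushing with the fingers and lifting nothing. First slide the small milk jug in front of it along the counter to your right, until it stands past the cupboard's hinge side, clear of the door's swing. Then gently press the closed door in at its free left side so that its catch lets go and it springs ajar, and with a finger behind its free edge swing it wide open, about square to the cupboard, leaving the jug standing and everything else where it is.

Things in the scene. Friction and masses are not known exactly. Their poses are not given: they have to be found in the camera images.
- cupboard: Light wood cupboard with a green door, fixed on the counter, 230 wide x 180 deep x 210 mm high. Origin at counter level under the middle of the carcass front; +x into the cupboard, +y to its left (free) side. Carcass x 0 to 180, y -115 to 115, top z = 210 mm. Door closed: outer face at x = -23, inner face at x = -8 mm. Cup sleeves lie on the back half of the top; cup stacks stand inside.
- cup_door (a joint): Door angle, rad; upright hinge on the right (-y) side. 0 closed and latched, about 0.4 sprung ajar, grows as the free (left) edge swings out to the robot, stop 1.75; negative when pressed in (stop -0.040). Door 228 wide x 192 high x 15 mm thick, z = 14 to 206 mm, no handle. Past ajar it has light friction only (0.06 N m) and stays where it is left. It does not latch again.
- door_press (a point): Point to press: on the door's outer face, 200 mm from the hinge axis, z = 175 mm; moves with the door. Latched, it cannot be pulled open. Pressed in 5 mm or more here (6 to 8 N; hard stop at 8 mm) the catch lets go; when the finger withdraws, a damped spring pushes the door to about 0.4 rad within 1 s.
- door_edge (a point): Top corner of the door's free edge at its inner face, 229 mm from the hinge axis, z = 206 mm; moves with the door. The catch and striker sit low behind the door (below z = 65 mm); the rest of its back is plain.
- door_hinge (a point): Hinge axis at the height of the door's top edge: x = -4, y = -115 mm in the cupboard's frame. The door's inner face lies 4 mm and its outer face 19 mm from the axis, to the door's outer side.
- small_jug: Small steel milk jug, 92 mm high, foot about 69 mm across, 0.16 to 0.32 kg, standing in front of the door, in its swing. Origin on the counter under it; the foot's centre lies 8 mm from the origin towards its own -x (spout side). The handle points to its own +x, to 51 mm from the origin, away from the cupboard give or take 40 degrees.
- large_jug: Bystander: larger steel milk jug, 125 x 84 x 112 mm, in front of the espresso machine; origin under its foot.
- syrup_a: Bystander: brown syrup bottle with red label, 70 mm diameter, 302 mm tall, left of the cupboard; origin under it.
- cup_sleeves: Bystander: flat pile of brown cup sleeves, 67 x 128 x 16 mm, lying on the back half of the cupboard's top.
- spare_portafilter: Bystander: portafilter with black handle, 247 x 89 x 64 mm, lying on the counter to the right.
- dosing_cup: Bystander: small steel cup with handle, 62 x 85 x 50 mm, on the counter far right.
- counter_brush: Bystander: flat brush with a wooden handle, 54 x 170 x 14 mm, lying on the counter left of the cupboard.
Not all that is in view belongs to the job. What is shaped like the small_jug but purple is not meant.

How it is judged (in metres and radians):
On the way, in this order (a step that is already met when the one before it is completed fails the run):
1. the small jug stands past the cupboard's hinge side, out of the door's way (y of small_jug in the frame of cupboard below -0.16 m and angle between small_jug's own z axis and vertical below 0.15 rad), for 0.2 s.
2. the door has been pressed in past its catch (value of joint cup_door below -0.02 rad).
3. the catch has let go and the door stands ajar (value of joint cup_door above 0.25 rad), for 0.2 s.
4. the door is wide open (value of joint cup_door above 1.2 rad), for 0.2 s.
At the end, for the whole second after the job is handed in: The door stands still at 1.2 rad (about 70 degrees) or more, and the small jug stands upright and still on the counter, its origin at least 45 mm beyond the hinge axis to the right in the cupboard's frame (y below -160 mm) (value of joint cup_door above 1.2 rad and velocity of joint cup_door between -0.05 and 0.05 rad/s and y of small_jug in the frame of cupboard below -0.16 m and angle between small_jug's own z axis and vertical below 0.1 rad and height (world z) of small_jug between -0.01 and 0.01 m and linear speed of small_jug below 0.02 m/s); the robot touches nothing.
It fails at once if the small jug is lifted off the counter (over 15 mm) or knocked off it (height (world z) of small_jug above 0.015 m or height (world z) of small_jug below -0.02 m).
It fails at once if the small jug is tipped by more than about 25 degrees (angle between small_jug's own z axis and vertical above 0.45 rad).
It fails at once if the door strikes the small jug (contact force between cup_door and small_jug above 1 N).
It fails at once if the door is pushed or shoved with more than 35 N (contact force between any of the fingers, the arm and cup_door above 35 N).
It fails at once if a bystander is moved by more than 30 mm (distance of any of syrup_a, dosing_cup, spare_portafilter, large_jug, counter_brush, cup_sleeves from where it was at the start of the episode above 0.03 m).
It also fails if it takes over 69 s, if anything falls off the work surface, if the arm or the gripper's body presses on something with over 40 N, if the wrist force passes 120 N, or if a joint passes its speed limit or range.

## Working session

There is one attempt and no reset: what is moved stays moved. The work goes in short steps, Python scripts to look and compute and a shell command to move; the robot and the scene stay as the last step left them, time stands still between calls to the robot, and variables do not carry over. Pictures are saved under pics/ and viewed, about 8 in all and at most 12, crops included, and the job is handed in when it is done.

```bash
mkdir -p pics; ls
python3 - <<'E'
from workcell import env
import cv2,numpy as np
print(env.state())
for n in("scene","top"):
    p,d=env.grab_frame(n); cv2.imwrite(f"pics/{n}0.png",p); np.save(f"pics/{n}0.npy",d)
    c=env.camera_params(n); print(np.array(c["camera_matrix"]).round(1),np.array(c["cam_to_world"]).round(3),c.keys())
E
```

```text
pics
{'time_s': 0.0, 'qpos': array([ 7.55725773e+01,  1.83496193e+01,  8.97082569e+01, -1.98123681e-03,
        7.20434234e+01, -1.14872241e+00]), 'qvel': array([ 0.05069231,  0.02460813,  0.07210805, -0.08970618,  0.02488306,
        0.02680103]), 'effort': array([-6.46136250e-04, -4.12449074e+01, -2.31977373e+01,  7.24931387e-02,
        4.57885384e-02, -1.95845582e-04]), 'ee_pos': array([131.97776611, 559.11199644, 213.12801173]), 'ee_rot': array([-1.79999852e+02,  1.01317150e-01,  7.67219123e+01]), 'force': array([-0.39683032, -0.39249163,  0.05213532]), 'torque': array([-0.0413274 , -0.00155943,  0.01408309]), 'gripper_width': 91.12523627310459}
[[472.    0.  276.3]
 [  0.  472.  210.4]
 [  0.    0.    1. ]] [[-8.460000e-01  2.210000e-01 -4.860000e-01 -3.296850e+02]
 [-5.330000e-01 -3.700000e-01  7.610000e-01  1.415961e+03]
 [-1.200000e-02  9.030000e-01  4.300000e-01  8.864210e+02]
 [ 0.000000e+00  0.000000e+00  0.000000e+00  1.000000e+00]] dict_keys(['camera_matrix', 'cam_to_world'])
[[414.2   0.  291. ]
 [  0.  414.2 204.3]
 [  0.    0.    1. ]] [[ 2.700000e-02  9.900000e-01 -1.390000e-01  3.735410e+02]
 [-1.000000e+00  2.900000e-02  1.100000e-02  8.428200e+01]
 [ 1.400000e-02  1.390000e-01  9.900000e-01  1.467126e+03]
 [ 0.000000e+00  0.000000e+00  0.000000e+00  1.000000e+00]] dict_keys(['camera_matrix', 'cam_to_world'])
```

View pics/scene0.png

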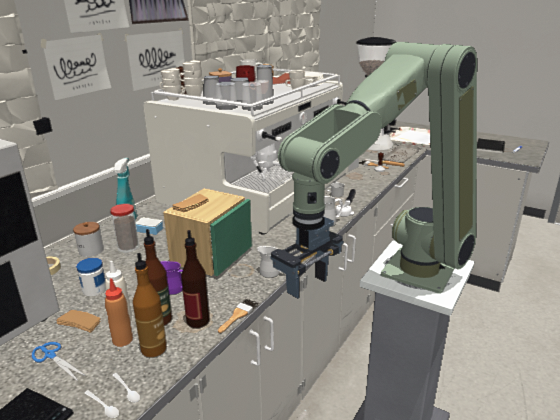

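View pics/top0.png

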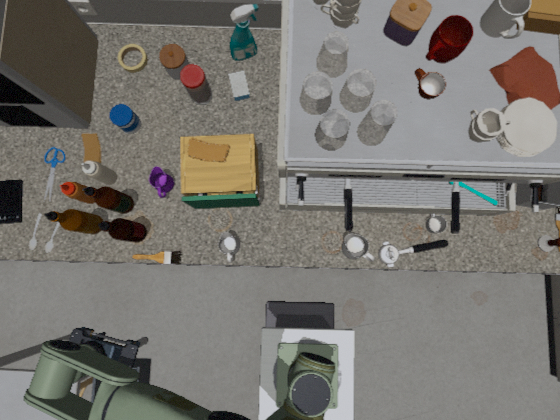

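The scene view shows the cupboard (165–250, 190–270) with the green door facing the robot, and the small jug at (270,260). In the top view the cupboard is at (180–257, 135–207), the small jug at (230,243) with its handle down towards the robot, and the brush at (155,257).

```bash
cat > h.py <<'E'
from workcell import env
import cv2,numpy as np
def cloud(n,d):
    c=env.camera_params(n);K=np.array(c["camera_matrix"]);T=np.array(c["cam_to_world"])
    v,u=np.mgrid[:d.shape[0],:d.shape[1]]
    P=np.stack([(u-K[0,2])/K[0,0]*d,-(v-K[1,2])/K[1,1]*d,-d],-1)
    return P@T[:3,:3].T+T[:3,3]
def toW(F,p): # cupboard frame xy -> world
    x,y,a=F; c,s=np.cos(a),np.sin(a); return np.array([x+c*p[0]-s*p[1],y+s*p[0]+c*p[1]])
def toC(F,p):
    x,y,a=F; c,s=np.cos(a),np.sin(a); dx,dy=p[0]-x,p[1]-y; return np.array([c*dx+s*dy,-s*dx+c*dy])
E
python3 - <<'E'
from h import *
p=cv2.imread("pics/top0.png");d=np.load("pics/top0.npy");P=cloud("top",d)
m=np.zeros(d.shape,bool);m[125:215,170:265]=1
t=m&(abs(P[...,2]-210)<8)
Q=P[t][:,:2].astype(np.float32)
r=cv2.minAreaRect(Q);print("top n",len(Q),r,np.round(cv2.boxPoints(r)))
hsv=cv2.cvtColor(p,cv2.COLOR_BGR2HSV)
g=m&(hsv[...,0]>60)&(hsv[...,0]<90)&(hsv[...,1]>100)
for lo,hi in((195,215),(20,190)):
    q=P[g&(P[...,2]>lo)&(P[...,2]<hi)]
    if len(q)>3: print("green",lo,len(q),q.min(0),q.max(0),cv2.minAreaRect(q[:,:2].astype(np.float32)))
# jug
jm=np.zeros(d.shape,bool);jm[225:268,212:250]=1
z=P[...,2]
q=P[jm&(z>15)];print("jug",len(q),q.min(0),q.max(0))
for lo,hi in((20,50),(50,80),(80,100)):
    q=P[jm&(z>lo)&(z<hi)]
    if len(q)>2: print(lo,len(q),q.mean(0),q.min(0),q.max(0),cv2.minEnclosingCircle(q[:,:2].astype(np.float32)))
# scene: door face plane
ps=cv2.imread("pics/scene0.png");ds=np.load("pics/scene0.npy");S=cloud("scene",ds)
hs=cv2.cvtColor(ps,cv2.COLOR_BGR2HSV)
ms=np.zeros(ds.shape,bool);ms[190:280,205:260]=1
g=ms&(hs[...,0]>60)&(hs[...,0]<90)&(hs[...,1]>80)
q=S[g];print("scene green",len(q),q.min(0),q.max(0))
q2=q[(q[:,2]>30)&(q[:,2]<195)];A=np.polyfit(q2[:,1],q2[:,0],1);r_=q2[:,0]-np.polyval(A,q2[:,1]);k=abs(r_)<6
A=np.polyfit(q2[k,1],q2[k,0],1);print("door x=",A,"yaw deg",np.degrees(-np.arctan(A[0])),r_.std(),np.percentile(q2[k,1],[1,99]))
ms[:]=0;ms[240:285,250:290]=1
q=S[ms&(S[...,2]>15)&(S[...,2]<110)&(S[...,1]<500)];print("jug scene",len(q),q.min(0),q.max(0))
cv2.imwrite("pics/jug.png",np.hstack([cv2.resize(p[110:280,120:320],None,fx=2.2,fy=2.2,interpolation=2),cv2.resize(ps[190:290,190:300],(411,374),interpolation=2)])[:, :800])
E
```

```text
top n 3882 ((661.7213134765625, 303.72998046875), (204.67501831054688, 231.2062225341797), 4.255487442016602) [[551. 411.]
 [568. 181.]
 [772. 196.]
 [755. 427.]]
green 195 367 [552.19204675 182.1724963  195.04215111] [579.72984388 404.77606535 214.41889037] ((566.900146484375, 293.7935485839844), (14.333850860595703, 223.2238311767578), 4.322985649108887)
green 20 439 [552.3330221  182.37421728  26.45473501] [611.07080419 400.58182816 189.97111171] ((583.3074951171875, 293.04241943359375), (47.736576080322266, 219.2022247314453), 4.605155944824219)
jug 222 [369.98149848  84.28154618  15.35331904] [ 468.44467063  312.11186049 1467.12621614]
20 58 [416.56065399 260.19344124  34.40802541] [373.55882554 247.14085403  21.58087422] [459.30748667 298.09664483  49.38189088] ((416.43316650390625, 268.5267333984375), 42.90180969238281)
50 78 [428.91072639 279.79515405  68.97344938] [369.98149848 251.75900236  50.69227655] [462.53594697 307.64748048  79.7226049 ] ((416.2032470703125, 279.2339172363281), 47.420772552490234)
80 74 [428.17335109 283.33099334  86.63521176] [376.47665273 251.03866392  80.48920034] [468.44467063 308.44145976  95.73961078] ((422.327880859375, 281.02410888671875), 47.067039489746094)
scene green 1996 [-329.685207    183.54866959   13.82455565] [ 579.46973965 1415.96075909  886.42097271]
door x= [-7.01008347e-02  5.80313656e+02] yaw deg 4.009922130398754 2.6851108236766312 [191.02003679 408.65282065]
jug scene 400 [387.33642022 183.83887194  15.11962377] [569.35671229 317.25879022  93.30968886]
```

View pics/jug.png

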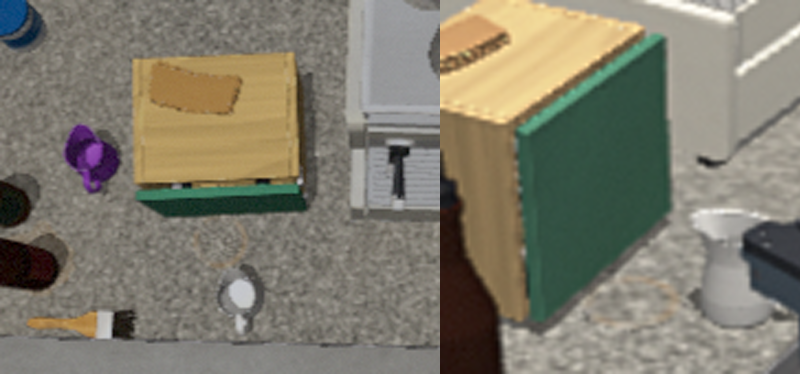

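Cupboard frame is about (583, 298), yaw 4.15°. Jug origin is about (423, 281), handle towards the robot. I move above the jug's foot and turn the jaws along the cupboard's y.

```bash
python3 -m pendant '[{"xyz":[-0.025,0.044,0],"roll":-2,"jaw":0},{"xyz":[-0.050,0.088,0],"roll":-4,"jaw":0},{"xyz":[-0.075,0.132,0],"roll":-6.5,"jaw":0},{"xyz":[-0.101,0.177,0],"roll":-9,"jaw":0},{"xyz":[-0.127,0.222,0],"roll":-11,"jaw":0},{"xyz":[-0.152,0.266,0],"roll":-13,"jaw":0},{"xyz":[-0.178,0.311,0],"roll":-15.5,"jaw":0},{"xyz":[-0.203,0.355,0],"roll":-17.4,"jaw":0}]'
python3 - <<'E'
from h import *
p,d=env.grab_frame("scene");s=env.state();print(s["time_s"],s["ee_pos"],s["ee_rot"])
cv2.imwrite("pics/s1.png",cv2.resize(p[150:330,170:400],(766,600),interpolation=2))
S=cloud("scene",d);c=env.camera_params("scene")
m=np.zeros(d.shape,bool);m[235:290,245:300]=1
for lo,hi in((5,25),(25,50),(50,75),(75,95)):
    q=S[m&(S[...,2]>lo)&(S[...,2]<hi)&(S[...,1]<330)&(S[...,0]<500)]
    if len(q): print(lo,len(q),q.mean(0).round(),np.percentile(q,2,axis=0).round(),np.percentile(q,98,axis=0).round())
E
```

```text
time_s: 1.1
ee_pos: [431.8, 279.1, 213.7]
ee_rot: [-180.0, 0.0, 94.2]
force: [0.3, 0.9, 0.3]
gripper_width: 91.3
1.15 [436.10107702 275.27098857 213.60849768] [179.80229259   0.24148896  94.05870513]
5 118 [414. 279.  15.] [370.  46.   5.] [471. 314.  24.]
25 145 [412. 297.  37.] [372. 268.  26.] [448. 313.  50.]
50 190 [421. 282.  63.] [367. 248.  51.] [458. 309.  74.]
75 161 [429. 277.  82.] [373. 248.  75.] [467. 308.  91.]
```

View pics/s1.png

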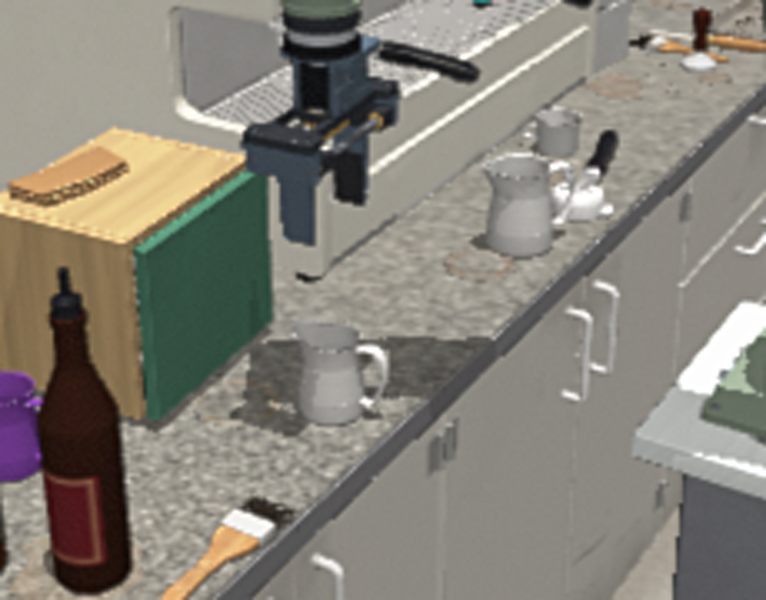

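The jug stands clear at crop (330,375) with its handle to the right. The gripper hovers over it. I take its axis from the silhouette rays.

Run:
```python
from h import *
p,d=env.grab_frame("scene");S=cloud("scene",d);T=np.array(env.camera_params("scene")["cam_to_world"])
s=env.state();print(s["ee_pos"].round(1),s["ee_rot"].round(2))
for r in range(262,277,2):
    m=(S[r,:,2]>5)&(S[r,:,2]<95)&(S[r,:,1]>230)&(S[r,:,1]<330)&(S[r,:,0]>385)&(S[r,:,0]<480)
    m[:255]=0;m[300:]=0
    c=np.where(m)[0]
    if len(c)<4: continue
    # body = first contiguous run
    k=c[:np.argmax(np.diff(np.append(c,999))>1)+1]
    mid=int(round((k[0]+k[-1])/2)); P=S[r,mid]; w=np.hypot(*(S[r,k[-1],:2]-S[r,k[0],:2]))
    v=P[:2]-T[:2,3];v/=np.linalg.norm(v); print(r,k[0],k[-1],P.round(),"w",w.round(),"axis if r=33",(P[:2]+33*v).round(),"r=w/2",(P[:2]+w/2*v).round())
```

```text
[433.7 277.5 213.5] [1.7996e+02 9.0000e-02 9.3840e+01]
262 261 278 [408. 304.  62.] w 57.0 axis if r=33 [426. 276.] r=w/2 [423. 280.]
264 260 278 [413. 302.  52.] w 62.0 axis if r=33 [431. 275.] r=w/2 [430. 277.]
266 260 279 [410. 301.  44.] w 64.0 axis if r=33 [428. 274.] r=w/2 [428. 274.]
268 260 279 [408. 303.  38.] w 64.0 axis if r=33 [427. 276.] r=w/2 [426. 277.]
270 260 280 [410. 301.  28.] w 68.0 axis if r=33 [428. 273.] r=w/2 [429. 273.]
272 260 279 [408. 305.  23.] w 65.0 axis if r=33 [426. 277.] r=w/2 [426. 278.]
274 262 278 [408. 304.  15.] w 54.0 axis if r=33 [427. 277.] r=w/2 [423. 282.]
276 264 268 [418. 314.   9.] w 14.0 axis if r=33 [437. 286.] r=w/2 [422. 308.]
```

```bash
python3 -m pendant '[{"xyz":[0,-0.004,0.025],"roll":0,"jaw":0},{"xyz":[0,-0.004,0.055],"roll":0,"jaw":0},{"xyz":[0,-0.004,0.085],"roll":0,"jaw":0},{"xyz":[0,-0.004,0.110],"roll":0,"jaw":0},{"xyz":[0,-0.004,0.135],"roll":0,"jaw":0},{"xyz":[0,-0.004,0.155],"roll":0,"jaw":0},{"xyz":[0,-0.004,0.172],"roll":0,"jaw":0},{"xyz":[0,-0.004,0.184],"roll":0,"jaw":0}]' 3
```

```text
time_s: 2.2
ee_pos: [426.0, 280.5, 29.0]
ee_rot: [-179.9, 0.0, 94.1]
force: [1.0, 0.2, -0.2]
gripper_width: 91.4
```

```bash
python3 -m pendant '[{"xyz":[-0.004,0,0],"roll":0,"jaw":0},{"xyz":[-0.010,0,0],"roll":0,"jaw":0},{"xyz":[-0.018,0,0],"roll":0,"jaw":0},{"xyz":[-0.028,0,0],"roll":0,"jaw":0},{"xyz":[-0.038,0,0],"roll":0,"jaw":0},{"xyz":[-0.047,0,0],"roll":0,"jaw":0},{"xyz":[-0.054,0,0],"roll":0,"jaw":0},{"xyz":[-0.060,0,0],"roll":0,"jaw":0}]'
python3 - <<'E'
from h import *
p,d=env.grab_frame("scene")
cv2.imwrite("pics/s2.png",cv2.resize(p[170:300,210:360],(692,600),interpolation=2))
E
```

```text
time_s: 3.2
ee_pos: [431.6, 220.2, 30.2]
ee_rot: [180.0, -0.0, 94.1]
force: [-0.4, 2.7, 3.2]
gripper_width: 91.1
```

View pics/s2.png

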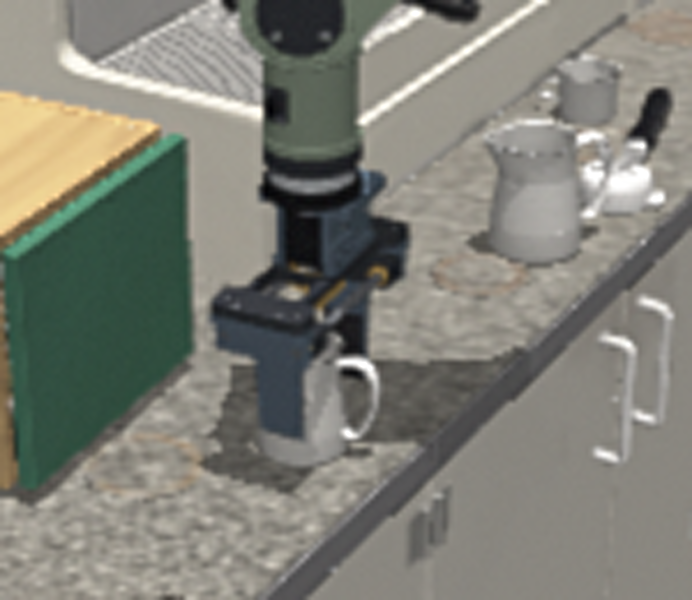

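The jug (crop 305,410) is upright between the fingers and moving with them. I continue the slide.

```bash
python3 -m pendant '[{"xyz":[-0.006,0,0],"roll":0,"jaw":0},{"xyz":[-0.015,0,0],"roll":0,"jaw":0},{"xyz":[-0.026,0,0],"roll":0,"jaw":0},{"xyz":[-0.038,0,0],"roll":0,"jaw":0},{"xyz":[-0.050,0,0],"roll":0,"jaw":0},{"xyz":[-0.061,0,0],"roll":0,"jaw":0},{"xyz":[-0.070,0,0],"roll":0,"jaw":0},{"xyz":[-0.076,0,0],"roll":0,"jaw":0}]'
python3 -m pendant '[{"xyz":[-0.006,0,0],"roll":0,"jaw":0},{"xyz":[-0.015,0,0],"roll":0,"jaw":0},{"xyz":[-0.026,0,0],"roll":0,"jaw":0},{"xyz":[-0.038,0,0],"roll":0,"jaw":0},{"xyz":[-0.050,0,0],"roll":0,"jaw":0},{"xyz":[-0.061,0,0],"roll":0,"jaw":0},{"xyz":[-0.070,0,0],"roll":0,"jaw":0},{"xyz":[-0.076,0,0],"roll":0,"jaw":0}]'
python3 - <<'E'
from h import *
p,d=env.grab_frame("scene")
cv2.imwrite("pics/s3.png",cv2.resize(p[150:300,210:400],(760,600),interpolation=2))
E
```

```text
time_s: 4.25
ee_pos: [436.7, 143.9, 29.9]
ee_rot: [-180.0, -0.0, 94.1]
force: [0.1, 1.8, 1.4]
gripper_width: 91.0
time_s: 5.25
ee_pos: [442.2, 68.2, 29.9]
ee_rot: [-180.0, -0.0, 94.1]
force: [-0.7, 2.3, 1.7]
gripper_width: 91.6
```

View pics/s3.png

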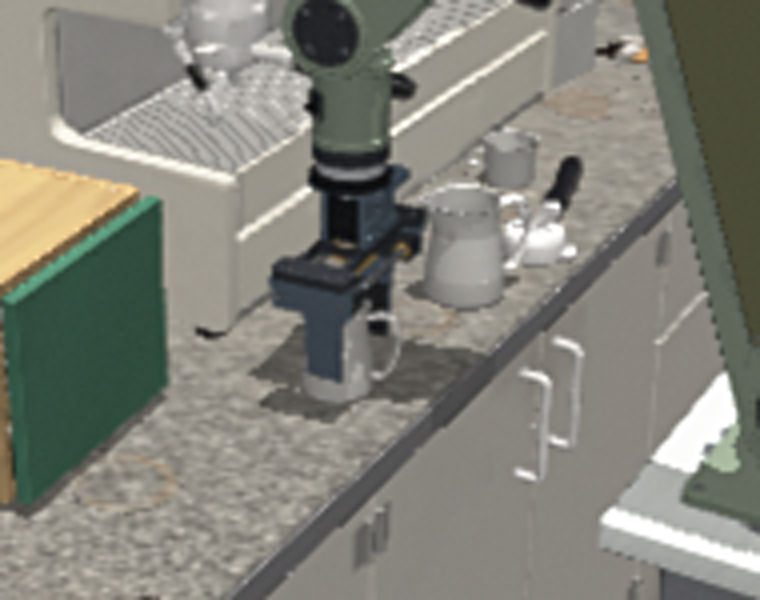

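The jug stands between the fingers at crop (340,370), well past the hinge side at cupboard y ≈ −208. I lift straight out, then go to the pre-press position with the fingers shut.

```bash
python3 -m pendant '[{"xyz":[0.008,0,0],"roll":0,"jaw":0},{"xyz":[0.010,0,-0.010],"roll":0,"jaw":0},{"xyz":[0.010,0,-0.030],"roll":0,"jaw":0},{"xyz":[0.010,0,-0.060],"roll":0,"jaw":0},{"xyz":[0.010,0,-0.095],"roll":0,"jaw":0},{"xyz":[0.010,0,-0.130],"roll":0,"jaw":0},{"xyz":[0.010,0,-0.165],"roll":0,"jaw":0},{"xyz":[0.010,0,-0.195],"roll":0,"jaw":0}]' 20
python3 -m pendant '[{"xyz":[0.030,0,0],"roll":0,"jaw":1},{"xyz":[0.070,0.01,0],"roll":0,"jaw":1},{"xyz":[0.110,0.025,0],"roll":0,"jaw":1},{"xyz":[0.155,0.04,0],"roll":0,"jaw":1},{"xyz":[0.200,0.055,0],"roll":0,"jaw":1},{"xyz":[0.240,0.068,0],"roll":0,"jaw":1},{"xyz":[0.275,0.08,0],"roll":0,"jaw":1},{"xyz":[0.294,0.088,0],"roll":0,"jaw":1}]'
python3 -m pendant '[{"xyz":[0,0,0.010],"roll":0,"jaw":1},{"xyz":[0,0,0.020],"roll":0,"jaw":1},{"xyz":[0,0,0.035],"roll":0,"jaw":1},{"xyz":[0,0,0.045],"roll":0,"jaw":1},{"xyz":[0,0,0.055],"roll":0,"jaw":1},{"xyz":[0,0,0.060],"roll":0,"jaw":1},{"xyz":[0,0,0.060],"roll":0,"jaw":1},{"xyz":[0,0,0.060],"roll":0,"jaw":1}]'
python3 - <<'E'
from h import *
F=(583,298,np.radians(4.15))
p,d=env.grab_frame("scene");s=env.state();print(s["time_s"],s["ee_pos"],toC(F,s["ee_pos"]),s["force"])
cv2.imwrite("pics/s4.png",cv2.resize(p[150:300,190:380],(760,600),interpolation=2))
S=cloud("scene",d);P,D=env.grab_frame("top");C=cloud("top",D)
# jug from top
Q=C[(abs(C[...,0]-437)<85)&(abs(C[...,1]-79)<60)&(C[...,2]>60)&(C[...,2]<100)]
if len(Q): print("jug top",len(Q),Q.min(0).round(),Q.max(0).round(),toC(F,Q.mean(0)).round())
E
```

```text
time_s: 6.3
ee_pos: [441.3, 79.0, 227.0]
ee_rot: [179.9, 0.0, 94.2]
force: [0.7, -0.5, 0.1]
gripper_width: 91.1
time_s: 7.3
ee_pos: [507.8, 380.5, 225.1]
ee_rot: [180.0, 0.0, 94.3]
force: [0.5, -1.0, 0.3]
gripper_width: 13.9
time_s: 8.3
ee_pos: [508.4, 378.5, 165.4]
ee_rot: [180.0, -0.0, 94.1]
force: [0.1, 0.9, -0.4]
gripper_width: 0.2
8.35 [508.38161383 378.51143942 165.45677697] [-68.59629786  85.70031126] [-0.05990409  0.32284865 -0.62503329]
jug top 126 [389.  56.  60.] [487. 113.  96.] [-149. -204.]
```

View pics/s4.png

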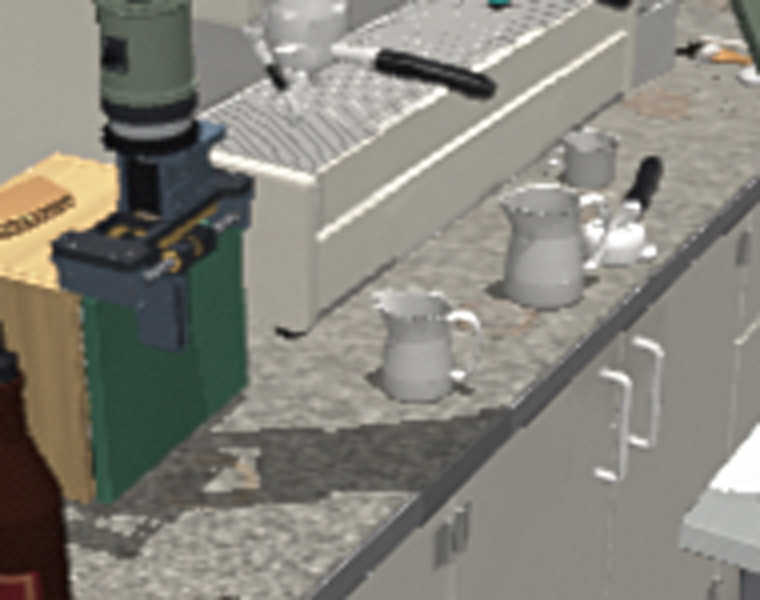

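The jug stands upright by itself at (415,350), cupboard y ≈ −204. The shut fingers are in front of the door's upper left at (165,310). I approach carefully.

```bash
python3 -m pendant '[{"xyz":[0,0.006,0],"roll":0,"jaw":1},{"xyz":[0,0.012,0],"roll":0,"jaw":1},{"xyz":[0,0.016,0],"roll":0,"jaw":1},{"xyz":[0,0.019,0],"roll":0,"jaw":1},{"xyz":[0,0.021,0],"roll":0,"jaw":1},{"xyz":[0,0.023,0],"roll":0,"jaw":1},{"xyz":[0,0.024,0],"roll":0,"jaw":1},{"xyz":[0,0.025,0],"roll":0,"jaw":1}]'
python3 -m pendant '[{"xyz":[0,0.0005,0],"roll":0,"jaw":1},{"xyz":[0,0.001,0],"roll":0,"jaw":1},{"xyz":[0,0.0015,0],"roll":0,"jaw":1},{"xyz":[0,0.002,0],"roll":0,"jaw":1},{"xyz":[0,0.0025,0],"roll":0,"jaw":1},{"xyz":[0,0.003,0],"roll":0,"jaw":1},{"xyz":[0,0.0035,0],"roll":0,"jaw":1},{"xyz":[0,0.004,0],"roll":0,"jaw":1}]'
```

```text
time_s: 9.4
ee_pos: [533.1, 380.1, 165.0]
ee_rot: [-180.0, -0.0, 94.1]
force: [-0.8, 0.4, -0.2]
gripper_width: 0.2
time_s: 10.4
ee_pos: [536.8, 380.4, 165.0]
ee_rot: [-180.0, -0.0, 94.1]
force: [-1.6, 0.4, 0.2]
gripper_width: 0.5
```

```bash
python3 -m pendant '[{"xyz":[0,0.0005,0],"roll":0,"jaw":1},{"xyz":[0,0.001,0],"roll":0,"jaw":1},{"xyz":[0,0.0015,0],"roll":0,"jaw":1},{"xyz":[0,0.002,0],"roll":0,"jaw":1},{"xyz":[0,0.0025,0],"roll":0,"jaw":1},{"xyz":[0,0.003,0],"roll":0,"jaw":1},{"xyz":[0,0.003,0],"roll":0,"jaw":1},{"xyz":[0,0.003,0],"roll":0,"jaw":1}]'
```

```text
time_s: 11.4
ee_pos: [538.2, 380.6, 165.0]
ee_rot: [-179.8, 0.0, 94.1]
force: [-6.9, -0.2, 2.7]
gripper_width: 0.5
```

```bash
python3 -m pendant '[{"xyz":[0,0.0005,0],"roll":0,"jaw":1},{"xyz":[0,0.001,0],"roll":0,"jaw":1},{"xyz":[0,0.0015,0],"roll":0,"jaw":1},{"xyz":[0,0.002,0],"roll":0,"jaw":1},{"xyz":[0,0.0025,0],"roll":0,"jaw":1},{"xyz":[0,0.003,0],"roll":0,"jaw":1},{"xyz":[0,0.003,0],"roll":0,"jaw":1},{"xyz":[0,0.003,0],"roll":0,"jaw":1}]'
```

```text
time_s: 12.4
ee_pos: [541.1, 381.1, 165.0]
ee_rot: [-179.8, -0.0, 94.1]
force: [-7.1, -0.6, 2.7]
gripper_width: 0.6
```

```bash
python3 -m pendant '[{"xyz":[0,0.0005,0],"roll":0,"jaw":1},{"xyz":[0,0.001,0],"roll":0,"jaw":1},{"xyz":[0,0.0015,0],"roll":0,"jaw":1},{"xyz":[0,0.002,0],"roll":0,"jaw":1},{"xyz":[0,0.002,0],"roll":0,"jaw":1},{"xyz":[0,0.002,0],"roll":0,"jaw":1},{"xyz":[0,0.002,0],"roll":0,"jaw":1},{"xyz":[0,0.002,0],"roll":0,"jaw":1}]'
```

```text
time_s: 13.4
ee_pos: [543.4, 381.4, 165.0]
ee_rot: [-179.8, -0.0, 94.1]
force: [-6.5, 1.8, 2.8]
gripper_width: 0.4
```

```bash
python3 -m pendant '[{"xyz":[0,0.0005,0],"roll":0,"jaw":1},{"xyz":[0,0.001,0],"roll":0,"jaw":1},{"xyz":[0,0.001,0],"roll":0,"jaw":1},{"xyz":[0,0.001,0],"roll":0,"jaw":1},{"xyz":[0,0.001,0],"roll":0,"jaw":1},{"xyz":[0,0.001,0],"roll":0,"jaw":1},{"xyz":[0,0.001,0],"roll":0,"jaw":1},{"xyz":[0,0.001,0],"roll":0,"jaw":1}]'
python3 -m pendant '[{"xyz":[0,-0.010,0],"roll":0,"jaw":1},{"xyz":[0,-0.030,0],"roll":0,"jaw":1},{"xyz":[0,-0.055,0],"roll":0,"jaw":1},{"xyz":[0,-0.080,0],"roll":0,"jaw":1},{"xyz":[0,-0.105,0],"roll":0,"jaw":1},{"xyz":[0,-0.125,0],"roll":0,"jaw":1},{"xyz":[0,-0.135,0],"roll":0,"jaw":1},{"xyz":[0,-0.140,0],"roll":0,"jaw":1}]'
python3 -m pendant '[{"xyz":[0,0,-0.020],"roll":0,"jaw":1},{"xyz":[0,0,-0.040],"roll":0,"jaw":1},{"xyz":[0,0,-0.055],"roll":0,"jaw":1},{"xyz":[0,0,-0.060],"roll":0,"jaw":1},{"xyz":[0,0,-0.060],"roll":0,"jaw":1},{"xyz":[0,0,-0.060],"roll":0,"jaw":1},{"xyz":[0,0,-0.060],"roll":0,"jaw":1},{"xyz":[0,0,-0.060],"roll":0,"jaw":1}]'
cat > door.py <<'E'
from h import *
import sys
F=(583,298,np.radians(4.15))
p,d=env.grab_frame("scene");t,D=env.grab_frame("top");s=env.state()
print(s["time_s"],s["ee_pos"].round(1),"C",toC(F,s["ee_pos"]).round(1),s["force"].round(1))
for n,im,dd in(("scene",p,d),("top",t,D)):
    S=cloud(n,dd);h=cv2.cvtColor(im,cv2.COLOR_BGR2HSV)
    g=(h[...,0]>65)&(h[...,0]<90)&(h[...,1]>110)&(S[...,2]>(195 if n=="top" else 20))&(S[...,2]<212)
    q=np.array([toC(F,a) for a in S[g]])
    q=q[(q[:,0]>-270)&(q[:,0]<10)&(abs(q[:,1])<160)]
    if len(q)>10:
        (vx,vy,x0,y0)=cv2.fitLine(q.astype(np.float32),cv2.DIST_HUBER,0,.01,.01).ravel()
        if vy<0: vx,vy=-vx,-vy
        print(n,len(q),"theta",round(float(np.arctan2(-vx,vy)),3),q.min(0).round(),q.max(0).round())
cv2.imwrite(f"pics/{sys.argv[1]}.png",np.hstack([cv2.resize(p[150:300,190:350],(400,375)),cv2.resize(t[120:270,160:320],(400,375))]))
E
python3 door.py s5
```

```text
time_s: 14.4
ee_pos: [544.3, 381.5, 165.0]
ee_rot: [-179.8, -0.0, 94.1]
force: [-6.0, 0.9, 3.1]
gripper_width: 0.4
time_s: 15.4
ee_pos: [406.4, 371.1, 165.1]
ee_rot: [179.9, -0.0, 94.1]
force: [-0.2, 0.6, 0.4]
gripper_width: 0.8
time_s: 16.4
ee_pos: [406.3, 370.9, 224.6]
ee_rot: [-180.0, 0.0, 94.1]
force: [0.5, 0.8, 1.3]
gripper_width: 0.3
16.5 [406.4 371.  224.8] C [-170.9   85.5] [-0.5 -0.1 -0.1]
top 332 theta 0.383 [-104. -121.] [-12.  88.]
```

View pics/s5.png

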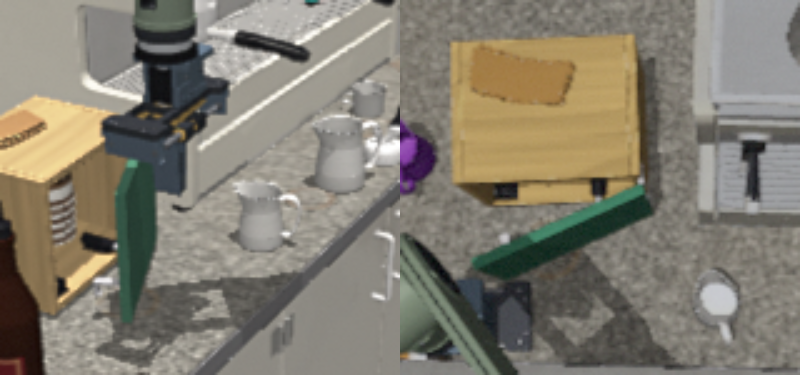

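The door stands ajar at about 0.38 rad, with its free edge at (480,265) in the right half and nothing in its way. The jug at (718,295) is clear. I move over the gap, go down behind the door, and sweep along the arc.

```bash
python3 -m pendant '[{"xyz":[0,0.015,0],"roll":0,"jaw":1},{"xyz":[0,0.035,0],"roll":0,"jaw":1},{"xyz":[-0.002,0.055,0],"roll":0,"jaw":1},{"xyz":[-0.004,0.075,0],"roll":0,"jaw":1},{"xyz":[-0.006,0.095,0],"roll":0,"jaw":1},{"xyz":[-0.008,0.115,0],"roll":0,"jaw":1},{"xyz":[-0.010,0.125,0],"roll":0,"jaw":1},{"xyz":[-0.010,0.129,0],"roll":0,"jaw":1}]'
python3 -m pendant '[{"xyz":[0,0,0.005],"roll":0,"jaw":1},{"xyz":[0,0,0.015],"roll":0,"jaw":1},{"xyz":[0,0,0.025],"roll":0,"jaw":1},{"xyz":[0,0,0.035],"roll":0,"jaw":1},{"xyz":[0,0,0.045],"roll":0,"jaw":1},{"xyz":[0,0,0.055],"roll":0,"jaw":1},{"xyz":[0,0,0.060],"roll":0,"jaw":1},{"xyz":[0,0,0.060],"roll":0,"jaw":1}]'
python3 -m pendant '[{"xyz":[-0.007,-0.007,0],"roll":0,"jaw":1},{"xyz":[-0.014,-0.015,0],"roll":0,"jaw":1},{"xyz":[-0.021,-0.023,0],"roll":0,"jaw":1},{"xyz":[-0.028,-0.031,0],"roll":0,"jaw":1},{"xyz":[-0.034,-0.043,0],"roll":0,"jaw":1},{"xyz":[-0.040,-0.054,0],"roll":0,"jaw":1},{"xyz":[-0.048,-0.066,0],"roll":0,"jaw":1},{"xyz":[-0.056,-0.076,0],"roll":0,"jaw":1}]'
python3 door.py s6
```

```text
time_s: 17.5
ee_pos: [536.5, 369.9, 224.6]
ee_rot: [-180.0, 0.0, 94.1]
force: [0.2, -0.3, -0.2]
gripper_width: 0.5
time_s: 18.5
ee_pos: [535.7, 370.2, 164.5]
ee_rot: [-180.0, 0.0, 94.1]
force: [0.2, -0.3, 0.0]
gripper_width: 0.4
time_s: 19.5
ee_pos: [463.1, 308.4, 165.0]
ee_rot: [-180.0, -0.0, 94.1]
force: [1.3, 0.6, -0.5]
gripper_width: 0.5
19.6 [462.6 307.9 165. ] C [-119.3   18.6] [ 0.4  0.4 -0.5]
top 164 theta 0.823 [-177. -127.] [-11.  29.]
```

The door follows the finger and is at 0.82 rad. I continue to about 1.45, more slowly at the end, and then back off.

```bash
python3 -m pendant '[{"xyz":[-0.009,-0.010,0],"roll":0,"jaw":1},{"xyz":[-0.019,-0.019,0],"roll":0,"jaw":1},{"xyz":[-0.030,-0.028,0],"roll":0,"jaw":1},{"xyz":[-0.041,-0.035,0],"roll":0,"jaw":1},{"xyz":[-0.053,-0.042,0],"roll":0,"jaw":1},{"xyz":[-0.065,-0.048,0],"roll":0,"jaw":1},{"xyz":[-0.075,-0.052,0],"roll":0,"jaw":1},{"xyz":[-0.083,-0.055,0],"roll":0,"jaw":1}]'
python3 -m pendant '[{"xyz":[-0.004,-0.001,0],"roll":0,"jaw":1},{"xyz":[-0.008,-0.002,0],"roll":0,"jaw":1},{"xyz":[-0.012,-0.003,0],"roll":0,"jaw":1},{"xyz":[-0.015,-0.004,0],"roll":0,"jaw":1},{"xyz":[-0.017,-0.004,0],"roll":0,"jaw":1},{"xyz":[-0.018,-0.004,0],"roll":0,"jaw":1},{"xyz":[-0.018,-0.004,0],"roll":0,"jaw":1},{"xyz":[-0.018,-0.004,0],"roll":0,"jaw":1}]'
python3 -m pendant '[{"xyz":[0.005,0,0],"roll":0,"jaw":1},{"xyz":[0.015,0,0],"roll":0,"jaw":1},{"xyz":[0.025,0,0],"roll":0,"jaw":1},{"xyz":[0.035,0,0],"roll":0,"jaw":1},{"xyz":[0.040,0,-0.015],"roll":0,"jaw":1},{"xyz":[0.040,0,-0.035],"roll":0,"jaw":1},{"xyz":[0.040,0,-0.055],"roll":0,"jaw":1},{"xyz":[0.040,0,-0.070],"roll":0,"jaw":1}]'
python3 -m pendant '[{"xyz":[0.02,0,0],"roll":0,"jaw":1},{"xyz":[0.05,0,0],"roll":0,"jaw":1},{"xyz":[0.08,0,0],"roll":0,"jaw":1},{"xyz":[0.10,0,0],"roll":0,"jaw":1},{"xyz":[0.12,0,0],"roll":0,"jaw":1},{"xyz":[0.13,0,0],"roll":0,"jaw":1},{"xyz":[0.13,0,0],"roll":0,"jaw":1},{"xyz":[0.13,0,0],"roll":0,"jaw":1}]'
python3 door.py s7
```

```text
time_s: 20.6
ee_pos: [415.0, 221.5, 165.0]
ee_rot: [180.0, -0.0, 94.1]
force: [-0.3, -0.3, 0.0]
gripper_width: 0.5
time_s: 21.6
ee_pos: [412.5, 204.0, 164.9]
ee_rot: [180.0, -0.0, 94.1]
force: [0.2, 0.1, 0.4]
gripper_width: 0.1
time_s: 22.6
ee_pos: [409.6, 244.5, 235.8]
ee_rot: [180.0, -0.0, 94.1]
force: [0.6, -0.5, -0.2]
gripper_width: 0.5
time_s: 23.6
ee_pos: [400.2, 372.9, 235.0]
ee_rot: [-180.0, 0.0, 94.1]
force: [-0.1, 0.2, 0.2]
gripper_width: 0.5
23.7 [400.3 372.9 235.1] C [-176.8   87.9] [-0.7 -0.3 -0.1]
scene 11 theta 1.419 [-232. -126.] [-12. -88.]
top 281 theta 1.427 [-228. -133.] [ -9. -93.]
```

View pics/s7.png

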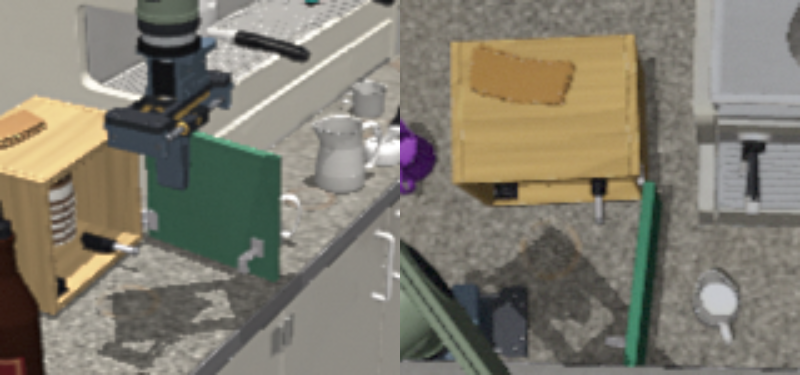

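The door stands at about 1.42 rad, the jug at (718,295) is upright and clear of it, and the gripper is free. I hand in.

```bash
python3 -c "
from workcell import env
print(env.job_done())"
```

```text
the job is handed in; nothing more can be done
None
```

The cupboard door is open at about 1.42 rad (81°) and the job is handed in, at about 23.7 s of the 69 s allowed. No verdict was reported.

- **Jug:** I slid it right between the open fingers to cupboard y ≈ −204 mm. In the last picture it stands upright and clear of the door.
- **Press:** I pressed the door in about 6–7 mm at its free left side with 6–7 N. It sprang ajar to about 0.38 rad.
- **Opening:** I swept the door open with the shut fingers behind its back, about 175 mm from the hinge and so inside the free edge. I then lifted out, and the gripper is touching nothing.

**Last checks:** the top view gave 1.43 rad. The scene view agreed with 1.42, but from only 11 points. No force reading at the end of a move was above about 8 N. In the pictures the bystanders look unmoved, though I did not measure their positions and the brush was outside the last picture.

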